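# Clamp the stamp block in the jig

### The arm

A 7-joint arm with a two-finger parallel gripper is mounted at the origin on the work surface; the furniture and walls round the work are solid. World frame = base frame: x ahead of the robot, y to its left, z up, the work surface at z = 0. Lengths are in m, angles in degrees, forces in N, time in s.
With the tool pointing down it reaches from about 0.4 to 0.75 m from the base axis. Payload 19.5 kg.
Tool frame: the origin (TCP) lies midway between the tips of the shut fingers; the grasp point (between the pads) lies 19 mm behind it; z points along the fingers, y is the line along which they close (so a half turn about z gives the same grasp; the last joint's range is limited). The gripper opens to 85 mm and grips with 20 to 120 N. Pads are 22 mm wide; open, the fingers measure 114 mm over their backs; the gripper's body (76 mm by 85 mm) begins 54 mm behind the grasp point. The pads swing forward as they close: fully open they stand 13 mm farther back than shut.
Start: joints at [73.127, 40.479, -1.581, 85.061, 1.261, 54.483, -4.326], TCP at [0.144, -0.557, 0.231] pointing down, gripper open.
Joint ranges: [-155.06, 155.06], [-18.47, 123.98], [-90, 86.84], [0, 140.48], [-83.41, 263.41], [0, 116], [-161.91, 161.91]. Speed limits (degrees/s): [108.29, 108.29, 147.25, 147.25, 172.46, 172.46, 172.46].

### API

Orientations are given as a 3x3 rotation matrix whose columns are the frame's x, y, z axes.
In Python, from plant import * gives the robot as it stands.
- The arm moves only by the tool play_rows, never from a script. Its arguments are lists of equal length, an entry for each row: "offset": the shift along the tool's x, y, z in cm, a list of three; "delta_rot": the turn, a rotation vector about the tool's x, y, z in rad, a list of three. A call has 1 to 20 rows; each row is the pose to reach, as a shift and turn from the pose commanded when the call began, along the tool's axes at that moment; what a row does not reach only later rows make up. A row lasts 1/12 s, in which the tool goes at most 41.7 mm and 7.16 degrees, less where a joint would pass 70% of its speed; a pose out of reach is approached as far as the arm can. A call with a gripper value outside its range is refused whole. "hand" is the opening, from 0 (shut) to 1 (fully open), set as the call begins (left out, the last holds). The fingers move at their own pace and stop on an object; "squeeze" is the grip in N (left out, the last holds). Time passes only in rows, so rows that repeat a pose let the fingers close. It gives the time, the measured TCP pose, the force and the opening at its end, in the units of the state.
- read_state(): the state, without advancing time (a new reading comes with each control period).
- read_camera(name): name is "scene" or "top"; returns a dict with "frame" (420x560x3 uint8, red, green, blue), "mtx" (3x3 intrinsics, pixels), "cam_to_world" (4x4, takes a point from camera to world coordinates). Camera axes: x right, y up, looking along -z (the intrinsics and any distortion apply to the point x, -y, -z); pixel columns grow to the right and rows downward; lengths in m; the calibration is good to about 2 mm. A picture is of the moment at which its call begins. There is no depth.
- sign_off(): hands the job in, once; it reports no verdict.
Trained networks look in a picture, given as the dict that the camera call returned (one of the last four; its "shot" number tells which), for a name from the list of things; names that differ only in an ending like _2 or _b are one class to them, and where a whole thing is asked for, a point or a joint stands for the part that bears it (a point fixed in the world has none). Each returns a list of dicts, best first, with "conf" (0 to 1); they miss things now and then, are a little off and sometimes report something else, mostly with a low value. They report only what shows in the picture. A call takes as long as a camera call. They do not tell look-alikes from the thing itself.
- search_frame(picture, query): "rect" ([left, top, right, bottom] in pixels, round what is visible of it).
- trace(picture, query): "pixels" (420x560 bool, what is visible of it) and "rect" ([left, top, right, bottom] in pixels, round what is visible of it).
The state is a dict: "t": time; "joints": joint angles; "joint_vel": joint speeds; "tau": joint torques, N m; "tcp_pos": TCP position; "eef_rot": TCP orientation; "force": force on the tool from outside, world axes, zero at the start; "ft_torque": the same for the moment, N m; "opening": finger opening in m.
Only numpy, scipy, OpenCV 4.12 (cv2) and the standard library are available. Lean on these libraries where they do the work, as an engineer would, in place of code of your own. Each camera call takes 0.05 s, during which the arm holds its last target. There are 200 camera calls.

### The job

The wooden stamp block lying in the channel of the plywood clamping jig has to be clamped for trimming. Without picking anything up, push the block along the channel with the fingertips until it is fully home against the end stop, and then push the orange clamp lever down past its dead point until it snaps flat and locks, with the pad pressing on the block. Leave all the other things where they stand.

Things in the scene. Friction and masses are not known exactly. Their poses are not given: they have to be found in the camera images.
- jig: Fixed plywood clamping jig. Origin on the table under the place of the clamped block's centre; x runs along the channel from its open end (robot side) to the end stop, y from the channel to the clamp and lever, z up. Board 12 mm thick, x -125..45, y -47..168 mm. Toggle clamp on it at x -23..23, y 50..154 mm, fixed parts under 45 mm above the table; its pad pushes towards -y.
- home (a point): Jig frame axes; point on the board's upper side (12 mm above the table) where the centre of the block's underside is when home. Channel (offsets from here, heights above the board): fence face at y -26 mm, 18 mm high, x -122..30; low guide rail face at y +28 mm, 9 mm high, x -122..-30; end stop, a wooden bar with its face at x +25 mm, 18 mm high.
- stamp: wood-mounted rubber stamp, a wooden block with a red rubber face upward, 50 x 52 x 26 mm (jig x, y, z), 40 to 85 g, loose, lying on the jig's board in the channel 45 to 75 mm short of home. Origin at the centre of its underside, axes nearly parallel to the jig's.
- lever (a joint): Lever angle, rad: 0 raised open, 1.117 locked on its stop, dead point 0.94. Starts at 0 to 0.15; stays where left (slight friction) until the pad meets the block at about 0.4. From there a spring pushes it back (2 to 5 N at the grip); past the dead point it snaps on into lock. With no block before the pad there is no snap. Locked, the grip is level.
- lever_pivot (a point): Jig frame axes; hinge axis of the lever, parallel to jig x, 29 mm above the table, at jig y = 120 mm. The lever reaches from it towards jig +y, and its free end goes down as the joint value grows.
- lever_grip (a point): Point on the upper side of the orange grip (73 mm long, 16 to 19 mm thick), 24 mm from its free end. Moves with the lever: at joint value q, with a = 1.117 - q, it lies at jig x 0, jig y = 120 + 85 cos a - 23 sin a mm, and 29 + 85 sin a + 23 cos a mm above the table; the grip then slopes up by a towards its free end. Its axes have no use.
- clamp_pad: Round black rubber pad, 16 mm across, on the end of the clamp's plunger, 29 mm above the table. With the lever open its face stands 34.5 mm from the channel's middle (8.5 mm off a block lying on the fence); it moves towards jig -y as the lever goes down. The origin is not at the pad but on the jig origin's vertical when open.
- other_stamp: second wood-mounted stamp, 52 x 56 x 27 mm, loose, on the table beyond the fence (jig -y side); leave alone. Origin under its centre.
- frost_pot: frosted screw pot, 50 mm wide, 38 mm high, loose, on the table beyond the fence; leave alone. Origin under its centre.
- glass_vial: small glass bottle, 24 mm wide, 44 mm high, loose, standing on the jig's board beside the guide rail; leave alone. Origin under its centre.
- eye_loupe: black eye loupe, 34 mm wide, 30 mm high, loose on the table; leave alone. Origin under its centre.
- tape_roll: roll of masking tape lying flat, 104 mm wide, 25 mm high, loose on the table; leave alone. Origin under its centre.
- tin: small food tin, 58 mm wide, 72 mm high, loose on the table; leave alone. Origin under its centre.
Things that resemble listed ones, but are neither listed nor needed, are in the scene too. What is shaped like the stamp but green is not meant.

How it is judged:
By the outcome, as a careful person would: the job done as asked, in the order asked, and still so for the second after the job is handed in, with the robot touching nothing.
It also fails if it takes over 48 s, if anything falls off the work surface, if the arm or the gripper's body presses on something with over 40 N, if the wrist force passes 120 N, or if a joint passes its speed limit or range.

## Working session

There is one attempt and no reset: what is moved stays moved. The work goes in short steps, Python scripts to look and compute and a tool call to move; the robot and the scene stay as the last step left them, time stands still between calls to the robot, and variables do not carry over. Pictures are saved under pics/ and viewed, on a budget of 10 in all, crops included, one or two more only if the job needs it, and the job is handed in when it is done.

Besides the shell and the picture viewer there is one more tool, called as a command line: name --argument value ..., lists and objects as JSON in quotes. play_rows: Moves the arm, as the interface text tells. Its arguments: {"type":"object","properties":{"offset":{"type":"array","items":{"type":"array","items":{"type":"number"}}},"delta_rot":{"type":"array","items":{"type":"array","items":{"type":"number"}}},"hand":{"type":"number"},"squeeze":{"type":"number"}},"required":["offset","delta_rot"]}

```bash
mkdir -p pics; ls; python3 - <<'E'
from plant import *
import cv2,pickle
s=read_state();print(s)
d={}
for n in ("scene","top"):
    p=read_camera(n);d[n]=p;cv2.imwrite(f"pics/{n}0.png",cv2.cvtColor(p["frame"],cv2.COLOR_RGB2BGR))
    print(n,p.keys(),p["mtx"],p["cam_to_world"])
    for q in ("jig","stamp","lever","clamp_pad","other_stamp","glass_vial","tape_roll","tin","frost_pot","eye_loupe"):
        print(q,[(r["rect"],round(r["conf"],2)) for r in search_frame(p,q)][:3])
pickle.dump(d,open("d0.pkl","wb"))
E
```

```text
pics
{'t': 0.0, 'joints': array([73.12666518, 40.51376954, -1.58104775, 85.08311597,  1.26148869,
       54.482625  , -4.32476553]), 'joint_vel': array([-0.07199104, -0.01466656,  0.09002394,  0.06561281,  0.17964106,
       -0.06291032, -0.02021443]), 'tau': array([ 4.12549361e-04, -8.83215451e+01,  1.23476777e+00, -2.36168933e+01,
        1.68936735e-02,  6.60401376e-03,  5.47954369e-05]), 'tcp_pos': array([ 0.14373428, -0.55648034,  0.23083451]), 'eef_rot': array([[ 9.68214265e-01,  2.50122023e-01, -3.32055413e-04],
       [ 2.50122235e-01, -9.68213716e-01,  1.03281338e-03],
       [-6.31712345e-05, -1.08303909e-03, -9.99999412e-01]]), 'force': array([ 0.87511119, -0.293113  , -0.17951293]), 'ft_torque': array([-0.05587801, -0.03556155, -0.01681465]), 'opening': 0.08511229501163889}
scene dict_keys(['frame', 'mtx', 'cam_to_world', 'shot']) [[436.70211191   0.         279.84555368]
 [  0.         436.70211191 210.11415235]
 [  0.           0.           1.        ]] [[ 0.50299892  0.35999818 -0.78574385 -0.30954902]
 [-0.86403673  0.23132985 -0.447132   -0.5018601 ]
 [ 0.0207993   0
[... 954 characters left out ...]
14753]
 [-0.01411786  0.16505676  0.98618302  1.24712682]
 [ 0.          0.          0.          1.        ]]
jig [([250.2, 173.6, 346.8, 253.0], 0.73)]
stamp [([310.6, 203.4, 338.5, 229.7], 0.93), ([380.8, 177.4, 407.3, 202.5], 0.91), ([221.0, 261.3, 246.4, 288.2], 0.85)]
lever [([250.9, 187.9, 282.0, 199.8], 0.71)]
clamp_pad []
other_stamp [([348.8, 211.6, 377.2, 234.9], 0.95), ([312.2, 206.5, 334.7, 231.3], 0.54), ([346.5, 175.2, 367.1, 196.3], 0.19)]
glass_vial []
tape_roll [([159.6, 138.8, 197.6, 182.3], 0.67)]
tin [([393.4, 248.9, 424.3, 272.3], 0.78)]
frost_pot [([345.7, 175.5, 365.1, 194.1], 0.73)]
eye_loupe [([187.9, 278.0, 201.2, 287.6], 0.68), ([269.7, 230.1, 278.7, 242.3], 0.22)]
```

```bash
python3 - <<'E'
import cv2
im=cv2.imread("pics/top0.png")[120:320,140:440];cv2.imwrite("pics/top0c.png",cv2.resize(im,(800,533),interpolation=cv2.INTER_CUBIC))
im=cv2.imread("pics/scene0.png")[170:330,190:430];cv2.imwrite("pics/scene0c.png",cv2.resize(im,(800,533),interpolation=cv2.INTER_CUBIC))
E
```

```text
(no output)
```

View pics/top0c.png

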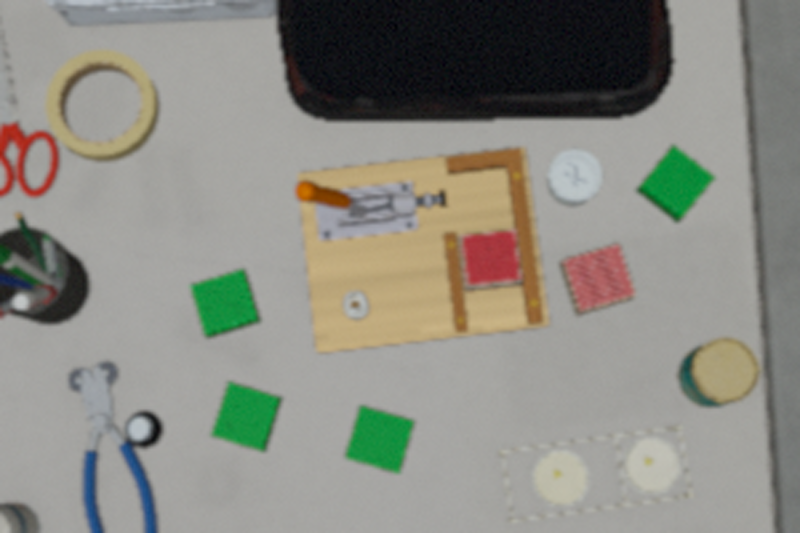

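View pics/scene0c.png

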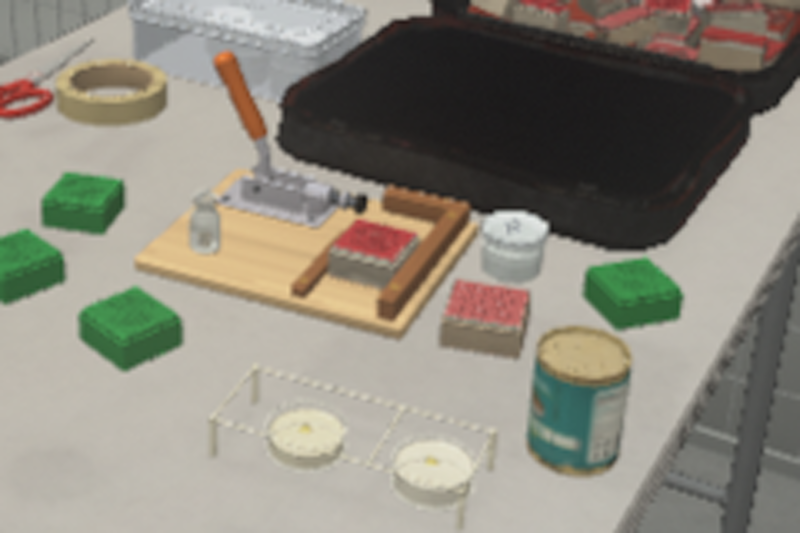

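The top view shows the jig with its corners at crop (304,172), (522,148), (547,325) and (318,350). The stamp is at (492,258) and the raised lever tip at (303,190). The scene view agrees: the stamp is short of the stop and the lever is raised. Next I'll fit the jig pose from the corners.

```bash
cat > h.py <<'E'
import numpy as np,cv2,pickle
def proj(p,P):
    M=np.linalg.inv(p["cam_to_world"]);c=np.atleast_2d(P)@M[:3,:3].T+M[:3,3]
    q=np.c_[c[:,0],-c[:,1],-c[:,2]]@p["mtx"].T;return q[:,:2]/q[:,2:]
def back(p,uv,z):
    d=np.linalg.solve(p["mtx"],[uv[0],uv[1],1]);d=p["cam_to_world"][:3,:3]@[d[0],-d[1],-d[2]];o=p["cam_to_world"][:3,3]
    return o+d*(z-o[2])/d[2]
def J(t,P):
    P=np.atleast_2d(P)/1000.;c,s=np.cos(t[2]),np.sin(t[2])
    return np.c_[t[0]+c*P[:,0]-s*P[:,1],t[1]+s*P[:,0]+c*P[:,1],P[:,2]]
def grip(q):
    a=1.117-q;return [0,120+85*np.cos(a)-23*np.sin(a),29+85*np.sin(a)+23*np.cos(a)]
E
python3 - <<'E'
from h import *
from scipy.optimize import least_squares
d=pickle.load(open("d0.pkl","rb"))
B=[[45,168,12],[45,-47,12],[-125,-47,12],[-125,168,12]]
ut=np.array([[304,172],[522,148],[547,325],[318,350]])/2.667+[140,120]-.3
us=np.array([[240,172],[478,222],[402,327],[137,262]])/3.333+[190,170]-.3
f=lambda t,w:np.r_[w[0]*(proj(d["top"],J(t,B))-ut).ravel(),w[1]*(proj(d["scene"],J(t,B))-us).ravel()]
for w in((1,0),(0,1),(1,.7)):
    r=least_squares(f,[.45,0,.1],args=(w,),x_scale=[.01,.01,.1]);print(w,r.x,r.fun.round(1))
t=r.x;np.save("jig.npy",t)
st=[213.4,203.4];print("stamp ctr world->", )
c,s=np.cos(t[2]),np.sin(t[2])
for uv in [((310.6+338.5)/2,(203.4+229.7)/2),(492/2.667+140,258/2.667+120)]:
    w=back(d["top"],uv,.038);v=w[:2]-t[:2];print("stamp jig",c*v[0]+s*v[1],-s*v[0]+c*v[1])
for n,sc,off,sz in(("top",2.667,(140,120),0),("scene",3.333,(190,170),0)):
    im=cv2.imread(f"pics/{n}0c.png")
    L=[B+B[:1],[[25,-26,30],[25,50,30]],[[-122,-26,30],[25,-26,30]],[[-122,28,21],[-30,28,21]],[[-25,-26,38],[-25,26,38],[25,26,38],[25,-26,38]],[[0,120,29]]+[grip(q) for q in(0,.15,.5,1.117)]]
    for l in L:
        u=(proj(d[n],J(t,l))-off)*sc;cv2.polylines(im,[u.round().astype(int)],False,(255,0,255),1)
    cv2.imwrite(f"pics/ov_{n}.png",im)
print(J(t,[[0,0,12],[-130,0,20],grip(0),grip(1.117)]),np.degrees(t[2]))
a,b=cv2.imread("pics/ov_top.png"),cv2.imread("pics/ov_scene.png")
cv2.imwrite("pics/ov.png",np.vstack([a[120:370,270:620],b[40:350,120:470]]))
E
```

```text
(1, 0) [ 0.58662243 -0.08670135  0.08308007] [-2.4 -0.6  2.1 -0.9  1.3  0.5 -1.   0.7 -0.  -0.   0.  -0.  -0.   0.
 -0.  -0. ]
(0, 1) [ 0.58398576 -0.08833754  0.09932676] [-0.   0.   0.  -0.   0.   0.   0.   0.  -1.  -1.4  1.2  0.3  0.8  0.8
 -1.1 -0.9]
(1, 0.7) [ 0.58647723 -0.08688181  0.08650811] [-2.4 -0.3  2.1 -0.9  1.5  0.5 -0.7  1.  -0.3 -1.5  0.8 -0.  -0.   0.1
 -0.8 -1.4]
stamp ctr world->
stamp jig -0.06091894674925912 -0.00020073731829521688
stamp jig -0.06135228575539191 2.8600022220441786e-05
[[ 0.58647723 -0.08688181  0.012     ]
 [ 0.45696336 -0.09811384  0.02      ]
 [ 0.5746758   0.04919762  0.11547985]
 [ 0.56876518  0.11735159  0.052     ]] 4.956549554350947
```

View pics/ov.png

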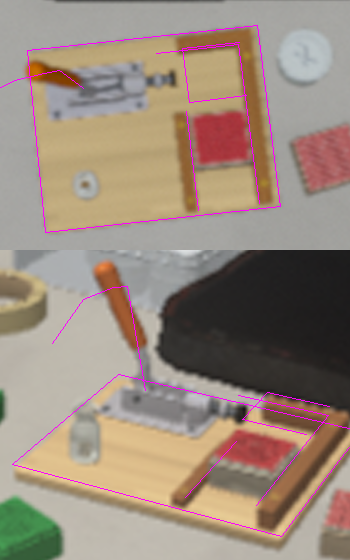

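The fitted outline is a little wider than the corners I read by eye. I'll refine it with a colour mask of the board.

```bash
python3 - <<'E'
from h import *
from scipy.optimize import least_squares
d=pickle.load(open("d0.pkl","rb"))
B=[[45,168,12],[45,-47,12],[-125,-47,12],[-125,168,12]]
f=d["top"]["frame"];h=cv2.cvtColor(f,cv2.COLOR_RGB2HSV)
m=((h[...,0]>8)&(h[...,0]<28)&(h[...,1]>70)).astype(np.uint8);m[:165]=0;m[262:]=0;m[:,:245]=0;m[:,355:]=0
m=cv2.morphologyEx(m,cv2.MORPH_CLOSE,np.ones((5,5)))
n,l,st,_=cv2.connectedComponentsWithStats(m);k=1+st[1:,4].argmax();pts=cv2.findNonZero((l==k).astype(np.uint8))
r=cv2.minAreaRect(pts);print(r);c=cv2.boxPoints(r);print(c)
t0=np.load("jig.npy")
u=proj(d["top"],J(t0,B));c=np.array([c[np.linalg.norm(c-x,axis=1).argmin()] for x in u])
g=lambda t:(proj(d["top"],J(t,B))-c).ravel()
r=least_squares(g,t0,x_scale=[.01,.01,.1]);print(r.x,r.fun.round(1));t=r.x;np.save("jig.npy",t)
im=cv2.cvtColor(f,cv2.COLOR_RGB2BGR)[165:265,240:360];im=cv2.resize(im,None,fx=6,fy=6,interpolation=cv2.INTER_CUBIC)
L=[B+B[:1],[[25,-26,30],[25,50,30]],[[-122,-26,30],[25,-26,30]],[[-122,28,21],[-30,28,21]],[[-25,-26,38],[-25,26,38],[25,26,38],[25,-26,38]],[[0,120,29]]+[grip(q) for q in(0,.15,.5,1.117)]]
for q in L: cv2.polylines(im,[((proj(d["top"],J(t,q))-(240,165)+.5)*6).round().astype(int)],False,(255,0,255),1)
cv2.imwrite("pics/ov2.png",im)
c,s=np.cos(t[2]),np.sin(t[2])
w=back(d["top"],(324.55,216.55),.038);v=w[:2]-t[:2];print("stamp jig",c*v[0]+s*v[1],-s*v[0]+c*v[1])
E
```

```text
((297.67578125, 213.2440185546875), (67.47581481933594, 87.98146057128906), 83.2901611328125)
[[250.04437 184.87714]
 [337.42322 174.59726]
 [345.3072  241.6109 ]
 [257.92834 251.89078]]
[ 0.58634317 -0.08502226  0.09096139] [ 0.5 -0.6 -0.8 -0.3  0.5  0.4 -0.2  0.4]
stamp jig -0.06095465273039186 -0.001793489185961162
```

View pics/ov2.png

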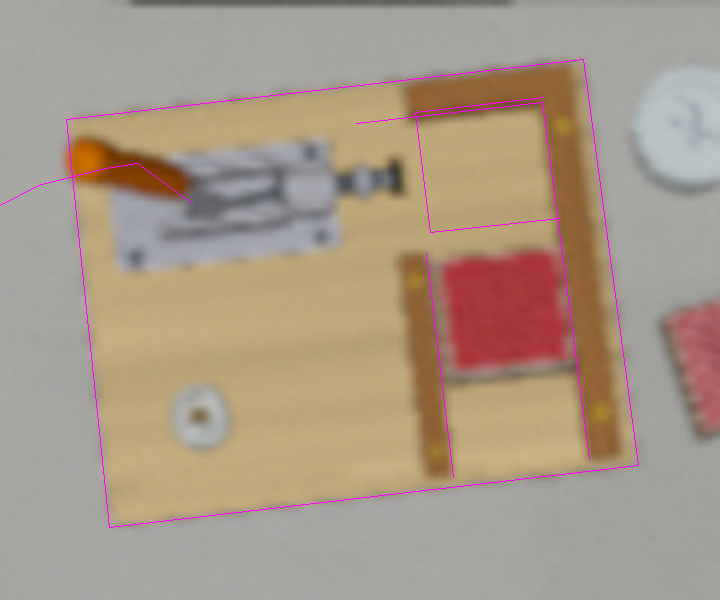

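```bash
cat >> h.py <<'E'
def go(*targets):
    from plant import read_state
    from scipy.spatial.transform import Rotation as R
    t=np.load("jig.npy");s=read_state();E=s["eef_rot"];c,n=np.cos(t[2]),np.sin(t[2])
    T=np.array([[c,n,0],[n,-c,0],[0,0,-1]])
    v=J(t,[[0,0,0]])[0];d=s["tcp_pos"]-v
    print("t",round(s["t"],2),"tcp jig mm",np.round([1e3*(c*d[0]+n*d[1]),1e3*(-n*d[0]+c*d[1]),1e3*s["tcp_pos"][2]],1),"F",s["force"].round(1),"open",round(s["opening"],4))
    print("rot",R.from_matrix(E.T@T).as_rotvec().round(4))
    for q in targets: print(q,"cm",(100*E.T@(J(t,q)[0]-s["tcp_pos"])).round(2))
E
python3 -c "
from h import *
go([-140,0,120],[-140,0,22])"
```

```text
t 1.1 tcp jig mm [-483.5 -429.5  231.3] F [ 0.2 -0.6  0.2] open 0.0857
rot [-1.000e-04  0.000e+00  1.618e-01]
[-140, 0, 120] cm [ 40.83 -36.86  11.13]
[-140, 0, 22] cm [ 40.83 -36.86  20.93]
```

play_rows --offset '[[40.8,-36.9,3],[40.8,-36.9,3],[40.8,-36.9,3],[40.8,-36.9,3],[40.8,-36.9,3],[40.8,-36.9,3],[40.8,-36.9,3],[40.8,-36.9,3],[40.8,-36.9,3],[40.8,-36.9,11],[40.8,-36.9,11],[40.8,-36.9,11],[40.8,-36.9,11],[40.8,-36.9,11],[40.8,-36.9,11],[40.8,-36.9,11],[40.8,-36.9,11],[40.8,-36.9,11],[40.8,-36.9,11],[40.8,-36.9,11]]' --delta_rot '[[0,0,0.162],[0,0,0.162],[0,0,0.162],[0,0,0.162],[0,0,0.162],[0,0,0.162],[0,0,0.162],[0,0,0.162],[0,0,0.162],[0,0,0.162],[0,0,0.162],[0,0,0.162],[0,0,0.162],[0,0,0.162],[0,0,0.162],[0,0,0.162],[0,0,0.162],[0,0,0.162],[0,0,0.162],[0,0,0.162]]' --hand 0

```text
t: 2.77
tcp_pos: [0.4465, -0.0981, 0.1217]
eef_rot: [[0.996, 0.089, 0.001], [0.089, -0.996, -0.0], [0.001, 0.0, -1.0]]
force: [-0.3, -0.6, -1.1]
opening: 0.0
```

```bash
python3 -c "
from h import *
go([-140,0,120],[-140,0,22])"
```

```text
t 2.77 tcp jig mm [-140.5   -0.3  121.7] F [-0.3 -0.6 -1.1] open 0.0
rot [ 0.0001 -0.0006 -0.0014]
[-140, 0, 120] cm [ 0.05 -0.03  0.17]
[-140, 0, 22] cm [ 0.04 -0.03  9.97]
```

play_rows --offset '[[0,0,3],[0,0,6],[0,0,8.5],[0,0,9.8],[0,0,9.8],[0,0,9.8]]' --delta_rot '[[0,0,0],[0,0,0],[0,0,0],[0,0,0],[0,0,0],[0,0,0]]'

```text
t: 3.27
tcp_pos: [0.4463, -0.0977, 0.0235]
eef_rot: [[0.996, 0.09, -0.001], [0.09, -0.996, 0.0], [-0.001, -0.0, -1.0]]
force: [1.1, -0.4, 0.9]
opening: -0.0002
```

```bash
python3 -c "
from h import *
from plant import *
go([-97,0,23],[-36,0,23])
p=read_camera('top');im=cv2.cvtColor(p['frame'],cv2.COLOR_RGB2BGR)[165:285,240:360];a=cv2.resize(im,None,fx=5,fy=5,interpolation=cv2.INTER_CUBIC)
cv2.imwrite('pics/t1.png',a)
"
```

```text
t 3.27 tcp jig mm [-1.406e+02  1.000e-01  2.350e+01] F [ 1.1 -0.4  0.9] open -0.0002
rot [-0.0002  0.0006 -0.0008]
[-97, 0, 23] cm [4.36 0.01 0.05]
[-36, 0, 23] cm [10.46  0.    0.04]
```

View pics/t1.png

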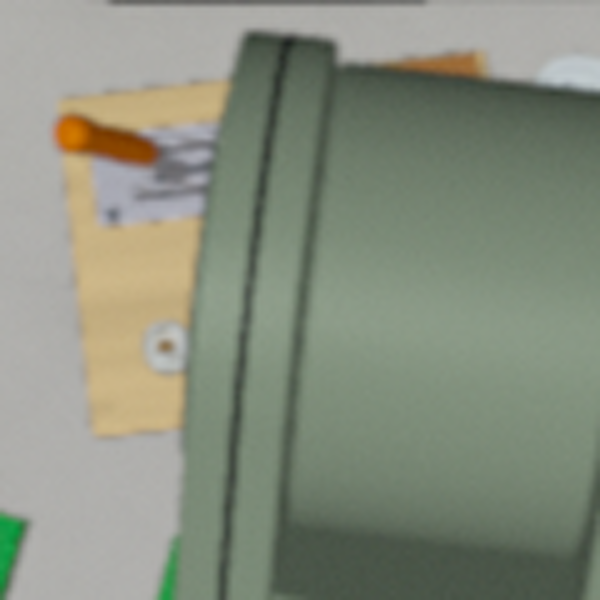

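The arm hides the block from the top camera, so I'll push using the force reading.

play_rows --offset '[[2,0,0],[3.5,0,0],[4.2,0,0],[4.7,0,0],[5.2,0,0],[5.7,0,0],[6.2,0,0],[6.7,0,0],[7.2,0,0],[7.7,0,0],[8.2,0,0],[8.6,0,0],[9.0,0,0],[9.3,0,0],[9.6,0,0],[9.8,0,0],[9.8,0,0]]' --delta_rot '[[0,0,0],[0,0,0],[0,0,0],[0,0,0],[0,0,0],[0,0,0],[0,0,0],[0,0,0],[0,0,0],[0,0,0],[0,0,0],[0,0,0],[0,0,0],[0,0,0],[0,0,0],[0,0,0],[0,0,0]]'

```text
t: 4.73
tcp_pos: [0.5445, -0.0884, 0.0233]
eef_rot: [[0.996, 0.091, 0.0], [0.091, -0.996, 0.0], [0.0, -0.0, -1.0]]
force: [-0.2, -0.3, -1.3]
opening: -0.0003
```

```bash
python3 -c "
from h import *
from plant import *
go([-36,0,23])
p=read_camera('scene');im=cv2.cvtColor(p['frame'],cv2.COLOR_RGB2BGR)[150:290,200:360];a=cv2.resize(im,None,fx=4,fy=4,interpolation=cv2.INTER_CUBIC)
cv2.imwrite('pics/s1.png',a)
"
```

```text
t 4.73 tcp jig mm [-42.    0.4  23.3] F [-0.2 -0.3 -1.3] open -0.0003
rot [-0.0001 -0.0003 -0.0001]
[-36, 0, 23] cm [0.6  0.04 0.03]
```

View pics/s1.png

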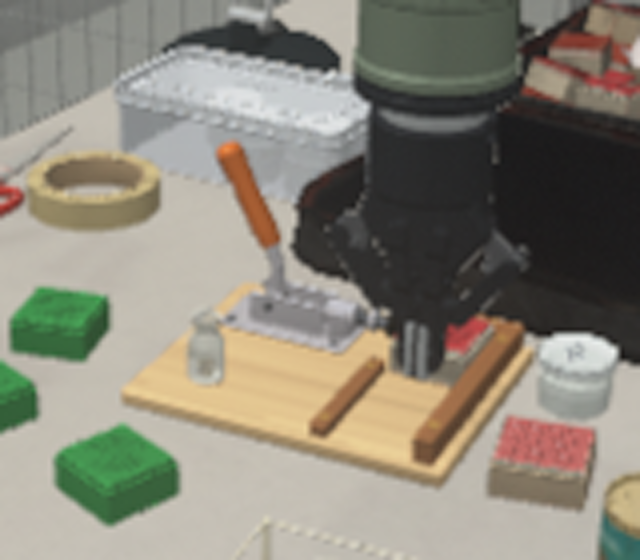

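The picture shows the shut fingers in the channel behind the block (crop 420,350), with everything else standing as before. I'll go on in small steps until the force rises.

play_rows --offset '[[0.15,0,0],[0.3,0,0],[0.4,0,0],[0.4,0,0]]' --delta_rot '[[0,0,0],[0,0,0],[0,0,0],[0,0,0]]'

```text
t: 5.12
tcp_pos: [0.5483, -0.0881, 0.0233]
eef_rot: [[0.996, 0.091, 0.0], [0.091, -0.996, 0.0], [0.0, -0.0, -1.0]]
force: [-0.4, 1.0, 0.0]
opening: 0.0001
```

play_rows --offset '[[0.1,0,0],[0.2,0,0],[0.2,0,0],[0.2,0,0]]' --delta_rot '[[0,0,0],[0,0,0],[0,0,0],[0,0,0]]'

```text
t: 5.45
tcp_pos: [0.5502, -0.0879, 0.0233]
eef_rot: [[0.996, 0.091, 0.0], [0.091, -0.996, 0.0], [0.0, -0.0, -1.0]]
force: [-0.1, -0.9, 0.3]
opening: -0.0005
```

play_rows --offset '[[0.1,0,0],[0.1,0,0],[0.1,0,0]]' --delta_rot '[[0,0,0],[0,0,0],[0,0,0]]'

```text
t: 5.7
tcp_pos: [0.5506, -0.088, 0.0232]
eef_rot: [[0.996, 0.091, -0.001], [0.091, -0.996, 0.0], [-0.001, -0.0, -1.0]]
force: [-6.1, -0.8, 1.5]
opening: 0.0002
```

play_rows --offset '[[0.1,0,0],[0.1,0,0],[0.1,0,0]]' --delta_rot '[[0,0,0],[0,0,0],[0,0,0]]'

```text
t: 5.95
tcp_pos: [0.5506, -0.088, 0.0232]
eef_rot: [[0.996, 0.09, -0.003], [0.09, -0.996, 0.0], [-0.003, -0.001, -1.0]]
force: [-10.8, -1.3, 6.3]
opening: 0.0002
```

```bash
python3 -c "
from h import *
go([-60,0,23])"
```

```text
t 5.95 tcp jig mm [-35.9   0.3  23.2] F [-10.8  -1.3   6.3] open 0.0002
rot [-0.0005  0.0033 -0.0006]
[-60, 0, 23] cm [-2.41  0.03  0.03]
```

play_rows --offset '[[-1.5,0,0],[-3,0,0],[-3,0,-3],[-3,0,-7],[-3,0,-11],[-3,0,-15],[-1,-3,-16],[1,-6,-16],[3.4,-10,-16],[3.4,-10,-16],[3.4,-10,-16],[3.4,-10,-16]]' --delta_rot '[[0,0,0],[0,0,0],[0,0,0],[0,0,0],[0,0,0],[0,0,0],[0,0,0],[0,0,0],[0,0,0],[0,0,0],[0,0,0],[0,0,0]]'

```text
t: 6.95
tcp_pos: [0.577, 0.015, 0.1832]
eef_rot: [[0.996, 0.091, 0.0], [0.091, -0.996, -0.0], [0.0, 0.0, -1.0]]
force: [0.1, 0.8, -0.3]
opening: 0.0002
```

```bash
python3 -c "
from h import *
from plant import *
go([0,105,115])
for n,b in (('top',(165,265,240,360)),('scene',(150,270,200,360))):
  p=read_camera(n);im=cv2.cvtColor(p['frame'],cv2.COLOR_RGB2BGR)[b[0]:b[1],b[2]:b[3]]
  globals()[n]=cv2.resize(im,(640,int(640*im.shape[0]/im.shape[1])),interpolation=cv2.INTER_CUBIC)
  print(n,[(r['rect'],round(r['conf'],2)) for r in search_frame(p,'stamp')][:4])
cv2.imwrite('pics/c2.png',cv2.resize(np.vstack([top,scene]),None,fx=.58,fy=.58,interpolation=cv2.INTER_AREA))
"
```

```text
t 6.95 tcp jig mm [ -0.3 100.4 183.2] F [ 0.1  0.8 -0.3] open 0.0002
rot [ 0.0002 -0.0001  0.0005]
[0, 105, 115] cm [ 0.03 -0.46  6.82]
top [([308.6, 183.2, 333.4, 205.0], 0.88), ([393.7, 247.2, 425.5, 272.3], 0.71)]
scene [([297.5, 228.4, 322.4, 246.7], 0.89), ([204.5, 220.3, 226.8, 242.2], 0.77), ([219.3, 254.0, 243.3, 284.2], 0.7), ([182.6, 240.4, 210.9, 260.3], 0.68)]
```

View pics/c2.png

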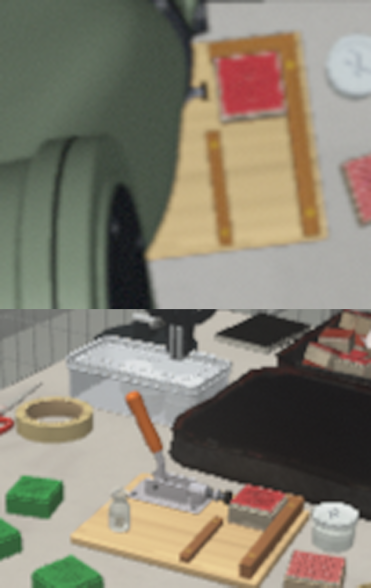

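The block sits against the end stop, seen as red at (250,80) in the top crop. The lever is still raised. Now I'll bring the fingertips down in front of the grip.

play_rows --offset '[[0,-0.4,3],[0,-0.4,6],[0,-0.4,6.8],[0,-0.4,6.8],[0,-0.4,6.8]]' --delta_rot '[[0,0,0],[0,0,0],[0,0,0],[0,0,0],[0,0,0]]'

```text
t: 7.57
tcp_pos: [0.5769, 0.0183, 0.1162]
eef_rot: [[0.996, 0.09, 0.0], [0.09, -0.996, -0.0], [0.0, 0.0, -1.0]]
force: [0.3, -0.3, 0.4]
opening: -0.0001
```

play_rows --offset '[[0,-1,0],[0,-1.75,0],[0,-2.1,0.05],[0,-2.56,0.16],[0,-3.0,0.3],[0,-3.39,0.45],[0,-3.8,0.63],[0,-4.19,0.83],[0,-4.19,0.83]]' --delta_rot '[[0,0,0],[0,0,0],[0,0,0],[0,0,0],[0,0,0],[0,0,0],[0,0,0],[0,0,0],[0,0,0]]'

```text
t: 8.32
tcp_pos: [0.5725, 0.0616, 0.1065]
eef_rot: [[0.996, 0.091, -0.001], [0.091, -0.996, 0.0], [-0.001, -0.001, -1.0]]
force: [-0.8, 0.1, 0.4]
opening: -0.0004
```

```bash
python3 -c "
from h import *
from plant import *
go([0,155,102])
p=read_camera('scene');im=cv2.cvtColor(p['frame'],cv2.COLOR_RGB2BGR)[150:270,200:360]
cv2.imwrite('pics/s3.png',cv2.resize(im,None,fx=4,fy=4,interpolation=cv2.INTER_CUBIC))
"
```

```text
t 8.32 tcp jig mm [ -0.5 147.3 106.5] F [-0.8  0.1  0.4] open -0.0004
rot [-0.0005  0.0006  0.0006]
[0, 155, 102] cm [ 0.05 -0.77  0.45]
```

View pics/s3.png

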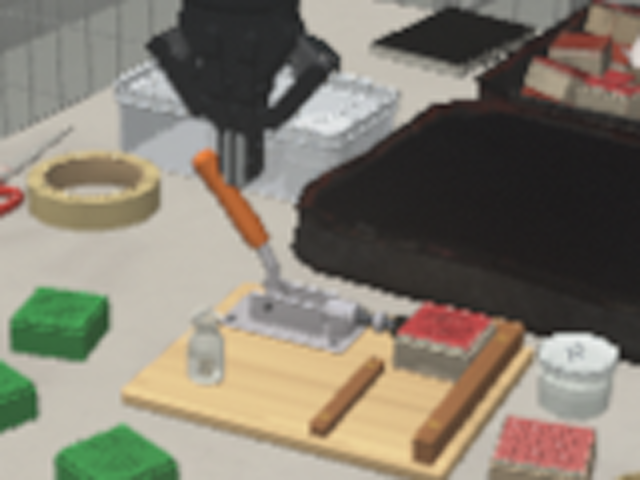

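The fingertip at (235,180) rests on the upper side of the orange grip, and the lever has begun to turn. I'll follow the arc.

play_rows --offset '[[0,-0.4,0.2],[0,-0.72,0.43],[0,-1.1,0.7],[0,-1.43,0.95],[0,-1.75,1.25],[0,-2.07,1.55],[0,-2.37,1.88],[0,-2.66,2.21],[0,-2.92,2.56],[0,-3.18,2.91],[0,-3.18,2.91]]' --delta_rot '[[0,0,0],[0,0,0],[0,0,0],[0,0,0],[0,0,0],[0,0,0],[0,0,0],[0,0,0],[0,0,0],[0,0,0],[0,0,0]]'

```text
t: 9.28
tcp_pos: [0.5699, 0.0935, 0.0775]
eef_rot: [[0.996, 0.091, 0.0], [0.091, -0.996, 0.001], [0.0, -0.001, -1.0]]
force: [0.1, 2.1, 6.3]
opening: 0.0
```

```bash
python3 -c "
from h import *
go([0,183.6,69.7],[0,187.2,61.8],[0,189,56.8],[0,190.5,52])
"
```

```text
t 9.28 tcp jig mm [-1.000e-01  1.792e+02  7.750e+01] F [0.1 2.1 6.3] open 0.0
rot [-0.0009 -0.0004  0.0007]
[0, 183.6, 69.7] cm [ 0.01 -0.44  0.78]
[0, 187.2, 61.8] cm [ 0.01 -0.8   1.57]
[0, 189, 56.8] cm [ 0.01 -0.98  2.07]
[0, 190.5, 52] cm [ 0.01 -1.12  2.55]
```

Spring force shows as 6 N upward, as expected. I'll push through the dead point.

play_rows --offset '[[0,-0.22,0.4],[0,-0.44,0.78],[0,-0.62,1.18],[0,-0.8,1.57],[0,-0.98,2.07],[0,-1.1,2.4],[0,-1.1,2.5],[0,-1.1,2.5]]' --delta_rot '[[0,0,0],[0,0,0],[0,0,0],[0,0,0],[0,0,0],[0,0,0],[0,0,0],[0,0,0]]'

```text
t: 9.95
tcp_pos: [0.5687, 0.1031, 0.0526]
eef_rot: [[0.996, 0.091, -0.001], [0.091, -0.996, -0.0], [-0.001, 0.0, -1.0]]
force: [0.5, 0.1, 0.2]
opening: 0.0
```

play_rows --offset '[[0,0,0.1],[0,0,0.2],[0,0,0.2]]' --delta_rot '[[0,0,0],[0,0,0],[0,0,0]]'

```text
t: 10.2
tcp_pos: [0.569, 0.1032, 0.0511]
eef_rot: [[0.996, 0.09, 0.0], [0.09, -0.996, 0.0], [0.0, -0.0, -1.0]]
force: [0.2, -0.6, 3.9]
opening: -0.0001
```

play_rows --offset '[[0,0,-2],[0,0,-6],[0,0,-10],[0,0,-14],[-4,2,-18],[-8,5,-18],[-12,9,-18],[-16,13,-18],[-16,17,-18],[-16,21,-18],[-16,25,-18],[-16,29,-18],[-16,33,-18],[-16,37,-18],[-16,37,-18],[-16,37,-18],[-16,37,-18]]' --delta_rot '[[0,0,0],[0,0,0],[0,0,0],[0,0,0],[0,0,0],[0,0,0],[0,0,0],[0,0,0],[0,0,0],[0,0,0],[0,0,0],[0,0,0],[0,0,0],[0,0,0],[0,0,0],[0,0,0],[0,0,0]]'

```text
t: 11.62
tcp_pos: [0.4425, -0.2811, 0.2306]
eef_rot: [[0.996, 0.088, -0.0], [0.088, -0.996, -0.0], [-0.0, -0.0, -1.0]]
force: [-0.9, 0.9, -1.8]
opening: 0.0002
```

```bash
python3 -c "
from h import *
from plant import *
go([0,0,12])
t=np.load('jig.npy')
L=[[[-25,-26,38],[-25,26,38],[25,26,38],[25,-26,38],[-25,-26,38]],[grip(1.117)]+[[0,229,52]]]
o=[]
for n,b in (('top',(160,260,220,360)),('scene',(170,290,200,360))):
  p=read_camera(n);im=cv2.cvtColor(p['frame'],cv2.COLOR_RGB2BGR)[b[0]:b[1],b[2]:b[3]]
  im=cv2.resize(im,None,fx=4,fy=4,interpolation=cv2.INTER_CUBIC)
  im=im[:,:560]
  for l in L: cv2.polylines(im,[((proj(p,J(t,l))-(b[2],b[0])+.5)*4).round().astype(int)],False,(255,0,255),1)
  o.append(im[:,:560] if n=='top' else im[:,:560])
cv2.imwrite('pics/f.png',cv2.resize(np.vstack(o),None,fx=.68,fy=.68,interpolation=cv2.INTER_AREA))
"
```

```text
t 11.62 tcp jig mm [-161.1 -182.2  230.6] F [-0.9  0.9 -1.8] open 0.0002
rot [-0.      0.0003 -0.0029]
[0, 0, 12] cm [ 16.06 -18.27  21.86]
```

View pics/f.png

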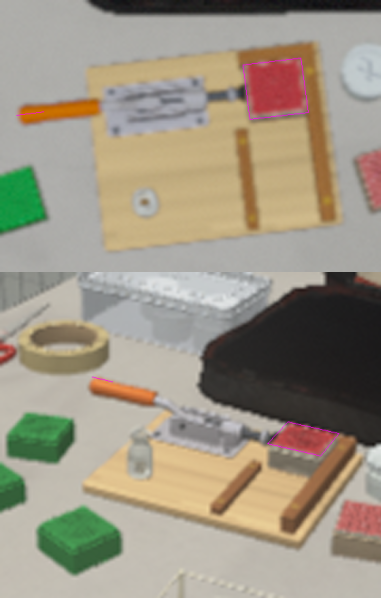

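The lever lies flat at its predicted locked position, ending at (20,115) in the top crop. The pad is on the block, and the block fills its predicted home outline. Handing in.

```bash
python3 -c "
from plant import *
print(sign_off())"
```

```text
the job is handed in; nothing more can be done
None
```

The stamp block is home against the end stop and the orange clamp lever is down flat and locked, with the pad pressing on the block. I handed the job in at about 12 s of the 48 s allowed.

- **Block:** I pushed it along the channel with the shut fingertips until the force rose to about 11 N and they stopped moving, at the position expected for a block at home. In the last pictures it fills its predicted home outline.
- **Lever:** I pushed the grip down along its arc, against about 6 N of spring force. That is a little above the 2 to 5 N given. Past the dead point the force dropped to zero as the lever snapped over. A light press afterwards met a solid stop at 51 mm, where the locked grip should be at 52 mm.
- **Other things:** the jar, vial, other stamp and green blocks looked undisturbed in the pictures. I did not measure their positions again. The tin, and possibly the loupe, were outside the last crops.

My first reading of the jig's corners was about 2 pixels off, so I refitted it from a colour mask before moving. No other check failed or disagreed.

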